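# Tilt a coated specimen to the marked angle in front of the camera and hold it

### The arm

A 6-joint arm with a two-finger parallel gripper is mounted at the origin on the work surface. World frame = base frame: x ahead of the robot, y to its left, z up, the work surface at z = 0. Lengths are in m, angles in degrees, forces in N, time in s.
With the tool pointing down it reaches from about 0.375 to 0.975 m from the base axis. Payload 3.8 kg.
Tool frame: the origin (TCP) lies midway between the tips of the shut fingers; the grasp point (between the pads) lies 19 mm behind it; z points along the fingers, y is the direction in which the jaws open and shut (so a half turn about z gives the same grasp; the last joint's range is limited). The gripper opens to 88 mm and grips with 3 to 60 N. Pads are 18 mm wide; open, the fingers measure 123 mm over their backs; the gripper's body (75 mm by 187 mm) begins 45 mm behind the grasp point.
Start: joints at [70.823, 15.12, 91.902, -0, 72.978, -2.114], TCP at [0.198, 0.645, 0.239] pointing down, gripper open.
Joint ranges: [-150.88, 150.88], [-54.13, 125.18], [17.81, 147.31], [-75.09, 255.09], [0, 152.58], [-146.25, 146.25]. Speed limits (degrees/s): [147.25, 147.25, 180, 180, 180, 180].

### API

Orientations are given as a 3x3 rotation matrix whose columns are the frame's x, y, z axes.
In Python, from cell import ctrl gives the robot as it stands. Calls block until the motion is done:
- ctrl.goto(position, orientation): joint-space move of the TCP to a pose.
- ctrl.move_l(position, rot=None, feed=0.15, f_stop=None): straight line of the TCP; rot=None keeps the orientation; feed is the mean speed in m/s. With f_stop (N) it stops when the force on the tool has changed by that much, and returns True; else False.
- ctrl.move_j(angles): joint-space move.
- ctrl.grip(opening): finger opening in m; the grip force is fixed at half the most; returns when the fingers have stopped.
- ctrl.dwell(seconds).
- ctrl.solve_ik(position, orientation): joint angles nearest the present ones, or None.
- ctrl.read_state(): the state.
- ctrl.get_image(name): name is "scene" or "top" or "wrist"; returns a dict with "frame" (384x512x3 uint8, red, green, blue), "fx", "fy", "cx", "cy" (pixels), "eye" and "attitude" of the camera in the world; the wrist camera has in their place "tool_from_camera" (4x4, takes a point from camera to tool coordinates, whose origin is the TCP and whose axes are the flange's). Camera axes: x right, y down, z forward; pixel columns grow to the right and rows downward; lengths in m; the calibration is good to about 2 mm. The wrist camera is an equidistant fisheye: a pixel r from the principal point sees the ray r / f radians off the axis. A picture is of the moment at which its call begins: read the wrist's pose just before it. There is no depth.
A pose or a line that the arm cannot do raises ctrl.Unreachable and nothing moves.
- ctrl.close_job(): hands the job in, once; it reports no verdict.
The state is a dict: "time_s": time; "q": joint angles; "joint_vel": joint speeds; "tau": joint torques, N m; "tcp_pos": TCP position; "orientation": TCP orientation; "contact_force": force on the tool from outside, world axes, zero at the start; "moment": the same for the moment, N m; "gripper_width": finger opening in m.
Only numpy, scipy, OpenCV 4.12 (cv2) and the standard library are available. Lean on these libraries where they do the work, as an engineer would, in place of code of your own. Each camera call takes 0.05 s, during which the arm holds its last target. There are 200 camera calls.

### The job

Slide the aluminium carrier with the copper-coloured specimen, flat and without lifting it, off the loading shelf onto the dark tilt plate until it sits square in the white outline, up against the plate's stop bar. Then raise the tilt plate by its red handle until its red pointer is level with the orange index clip on the quadrant scale, and finish while still holding it there for the picture, because the plate falls back when let go. Leave the index clip as it is set and everything else on the bench undisturbed.

Things in the scene. Friction and masses are not known exactly. Their poses are not given: they have to be found in the camera images.
- rig: Fixed tilting-plate rig on a black optical rail (640 mm along y). Origin on the bench under the middle of the flat tilt plate; x away from the robot, y along the rail, z up. Place and yaw differ each time. The flat plate spans x -65..65 mm, y -56..50 mm, top 55 mm above the bench. Base plate below it: top 32 mm up, x -67..77 mm, y -85..215 mm.
- shelf (a point): Middle of the top of the fixed grey loading shelf, beside the tilt plate on its +y side; axes as the rig's. The slab is 150 x 150 mm, its top 55.5 mm above the bench, 0.5 mm higher than the flat tilt plate, 7 mm gap between them.
- lens (a point): Centre of the front of the rig's camera lens, looking to the rig's +y; camera and lens reach from here 157 mm to -y, 52 mm wide, top 110 mm above the bench. The backlight panel, at the other end of the rail (418 mm from here in +y), is 90 mm wide, top 122 mm above the bench.
- carrier_mid (a point): Centre (half-way up) of the loose carrier, an aluminium block 76 mm (its x) by 52 mm (its y) by 10 mm thick (z), with a copper-coloured 60 x 30 mm specimen let into its top; about 0.11 kg. It starts on the loading shelf, roughly parallel to the rig. Turned end for end it is just as good.
- seat (a point): Point on the tilt plate where the centre of the carrier is when seated; moves with the plate. x in the plate towards hinge and stop bar, y along the hinge, z out of the plate's top; the rig's axes when flat. White outline on the plate; its far side is the stop bar, 38 mm from this point in x, 80 mm long, 7 mm above the plate. The plate's top is 5 mm below this point.
- handle (a point): Middle of the plate's handle: a red round bar 12 mm thick and 88 mm long along y, carried by two 8 mm stems at y +-40 mm, 39 mm clear of the plate's near edge. Moves with the plate, axes as the seat's. 51 mm above the bench when the plate is flat, and 175 mm from the hinge axis.
- hinge (a point): Point on the hinge axis of the tilt plate (axis along y), at the far edge of the plate, 51 mm above the bench. Axes as the seat's, turning with the plate. The seat lies 50 mm and the handle 175 mm from it towards the robot (-x).
- tilt_plate (a joint): Angle of the tilt plate in rad: 0 flat on its rest pads (start), growing as the handle side rises; limit 0.95. Plate about 0.32 kg, free hinge: it falls back if let go. A red pointer sticks out of the plate's -y side beside the scale, 88 to 118 mm from the hinge.
- index (a joint): Angle at which the orange index clip is set on the quadrant scale, rad, on the same zero as the tilt plate (pointer level with the clip's white line when both are equal). Differs each time, between 0.35 and 0.70. Held by friction; not to be moved.
- index_clip (a point): Centre of the orange index clip (24 x 20 x 10 mm), on the aluminium quadrant scale 100 mm from the hinge axis, 73 mm to the -y side of the plate's middle. x points along the scale's radius towards the hinge. The scale is an upright arc from 0 to 45 degrees with a mark every 5, top 130 mm above the bench.
- spare_a_mid (a point): Centre of a spare carrier (blue specimen, same size) in the white tray. Leave alone.
- spare_b_mid (a point): Centre of a spare carrier (green specimen, same size) in the white tray. Leave alone.
- wash_bottle: White bottle, 64 mm wide, 150 mm tall, origin under its middle. Leave alone.
- jar: Amber jar, 56 mm wide, 75 mm tall, origin under its middle. Leave alone.
- driver: Screwdriver with orange handle lying on the bench in front of the rig. Leave alone.
- lens_cap: White dust cap of the lens, 48 mm wide, 10 mm high, on the bench in front of the rig. Leave alone.
- dish: Shallow glass dish, 90 mm wide, 16 mm high, beyond the rig. Leave alone.
- slide_box: Blue slide box, 70 x 140 x 35 mm, beyond the rig. Leave alone.
Not all that is in view belongs to the job. What is shaped like the part that bears carrier_mid but brown or yellow is not meant.

How it is judged:
By the outcome, as a careful person would: the job done as asked, in the order asked, and still so for the second after the job is handed in, while the arm keeps its last pose, push and grip.
It also fails if it takes over 53 s, if anything falls off the work surface, if the arm or the gripper's body presses on something with over 40 N, if the wrist force passes 120 N, or if a joint passes its speed limit or range.

## Working session

There is one attempt and no reset: what is moved stays moved. The work goes in short steps, each a Python script; the robot and the scene stay as the last script left them, time stands still between calls to the robot, and variables do not carry over. Pictures are saved under pics/ and viewed, about 8 in all and at most 12, crops included, and the job is handed in when it is done.

```bash
ls; mkdir -p pics
python3 - <<'E'
from cell import ctrl
import cv2,numpy as np
for n in ["scene","top"]:
    d=ctrl.get_image(n); cv2.imwrite(f"pics/{n}0.png",d["frame"][:,:,::-1]); print(n,d["fx"],d["cx"],d["cy"],d["eye"],np.array(d["attitude"]).round(3).tolist())
print(ctrl.read_state())
E
```

```text
pics
scene 410.00074936109615 254.30979788914948 193.81024319990408 [1.50627849 0.38424743 0.78954871] [[-0.393, 0.519, -0.759], [0.92, 0.221, -0.325], [-0.001, -0.826, -0.564]]
top 391.0383608758914 250.9477258337049 191.06820256433141 [ 0.33606514 -0.03097788  1.19962693] [[0.029, -0.978, 0.205], [-1.0, -0.028, 0.007], [-0.001, -0.205, -0.979]]
{'time_s': 0.1, 'q': array([ 7.08241357e+01,  1.51630076e+01,  9.19709032e+01, -1.27224428e-03,
        7.29785265e+01, -2.11374193e+00]), 'joint_vel': array([-0.08288064, -0.06291465, -0.16853591, -0.00148782,  0.01510479,
       -0.00768897]), 'tau': array([ 9.48817578e-04, -5.03620613e+01, -3.58070111e+01,  7.30652246e-02,
        2.33604567e-02, -9.22296249e-05]), 'tcp_pos': array([0.1978478 , 0.64469732, 0.2375579 ]), 'orientation': array([[-9.55989090e-01,  2.93401550e-01, -6.24533014e-04],
       [ 2.93402210e-01,  9.55987281e-01, -1.86048981e-03],
       [ 5.11750236e-05, -1.96184733e-03, -9.99998074e-01]]), 'contact_force': array([ 0.20430528, -0.00736398, -0.30459138]), 'moment': array([ 0.10466986, -0.04020245, -0.01343275]), 'gripper_width': 0.0879192293509241}
```

View pics/scene0.png

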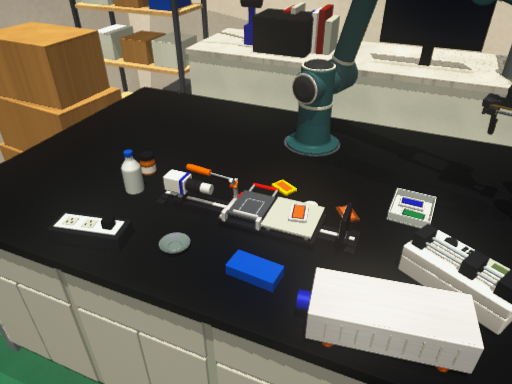

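View pics/top0.png

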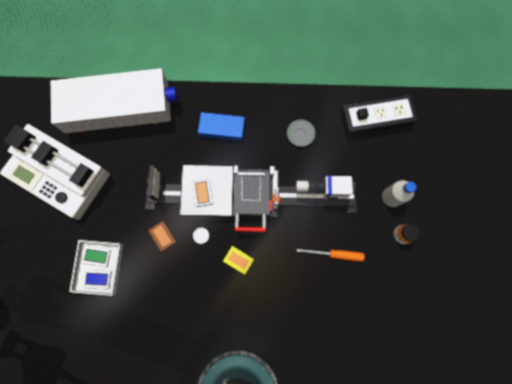

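The top view shows the grey shelf at about (207,190) with the copper specimen at (203,192). The plate is at (255,192), with its red handle at (250,229) and the orange clip near (275,200). A brown and a yellow decoy lie in front of the rig.

```bash
cat > h.py <<'E'
from cell import ctrl
import cv2,numpy as np
def cast(o,dirs,z): return o+dirs*((z-o[2])/dirs[:,2])[:,None]
def ray_pin(d,px):
    px=np.atleast_2d(px).astype(float)
    c=np.c_[(px[:,0]-d["cx"])/d["fx"],(px[:,1]-d["cy"])/d["fy"],np.ones(len(px))]
    return np.array(d["eye"]),c@np.array(d["attitude"]).T
def wrist():
    s=ctrl.read_state(); d=ctrl.get_image("wrist"); d["p"]=s["tcp_pos"]; d["R"]=s["orientation"]; return d
def ray_w(d,px):
    px=np.atleast_2d(px).astype(float)
    u=np.c_[(px[:,0]-d["cx"])/d["fx"],(px[:,1]-d["cy"])/d["fy"]]; r=np.linalg.norm(u,axis=1)+1e-9
    c=np.c_[u*(np.sin(r)/r)[:,None],np.cos(r)]
    T=np.array(d["tool_from_camera"]); R=d["R"]
    return d["p"]+R@T[:3,3], c@T[:3,:3].T@R.T
def blobs(m,amin=30):
    m=m.astype(np.uint8); n,l,st,ce=cv2.connectedComponentsWithStats(m)
    return [(l==i) for i in range(1,n) if st[i,4]>=amin]
def rect(xy): # minAreaRect of world pts in mm -> centre m, sizes, yaw of long side
    (c,s,a)=cv2.minAreaRect((np.asarray(xy)[:,:2]*1000).astype(np.float32))
    return np.array(c)/1000,s,a
def hsv(f): return cv2.cvtColor(f,cv2.COLOR_RGB2HSV)
def pts(b): y,x=np.nonzero(b); return np.c_[x,y]
def down(yaw): # tool pointing down, tool y axis at world angle yaw(deg)
    a=np.radians(yaw); y=np.array([np.cos(a),np.sin(a),0]); z=np.array([0,0,-1.]); return np.c_[np.cross(y,z),y,z]
E
python3 - <<'E'
from h import *
d=ctrl.get_image("top"); h=hsv(d["frame"]); H,S,V=[h[...,i].astype(int) for i in range(3)]
roi=np.zeros(H.shape,bool); roi[150:245,170:300]=1
for nm,m,z in [("shelf",(S<40)&(V>170),.0555),("copper",(H<20)&(S>90)&(V>80),.0655),("red",((H<5)|(H>174))&(S>170),.051)]:
    for b in blobs(m&roi):
        p=pts(b); o,r=ray_pin(d,p); w=cast(o,r,z); print(nm,len(p),p.mean(0).round(1),w.mean(0).round(4),rect(w))
d=wrist(); print(d["fx"],d["cx"],d["cy"],np.array(d["tool_from_camera"]).round(3).tolist())
E
```

```text
shelf 2417 [207.9 189.1] [0.5782 0.1063 0.0555] (array([0.57618884, 0.07936195]), (150.5056610107422, 280.09710693359375), 0.2909797132015228)
shelf 127 [274.1 180.6] [ 0.6098 -0.0913  0.0555] (array([ 0.60861243, -0.08964934]), (93.3195571899414, 18.286020278930664), 4.372061729431152)
shelf 68 [287.8 194.5] [ 0.568  -0.1327  0.0555] (array([ 0.56816315, -0.1333765 ]), (9.127889633178711, 53.63721466064453), 1.6448341608047485)
shelf 192 [200.6 235.2] [0.4396 0.1206 0.0555] (array([0.43952725, 0.12014146]), (41.844825744628906, 42.789581298828125), 47.51116943359375)
copper 187 [201.7 191.9] [0.5666 0.123  0.0655] (array([0.56663715, 0.12290553]), (58.55146789550781, 28.325246810913086), 11.807103157043457)
copper 83 [273.1 201.4] [ 0.5442 -0.0889  0.0655] (array([ 0.53921973, -0.08908299]), (30.381057739257812, 48.17232894897461), 64.48526000976562)
copper 172 [249.5 228.7] [ 0.4615 -0.0216  0.0655] (array([ 0.46223389, -0.02310476]), (14.548733711242676, 93.00996398925781), 1.6514838933944702)
copper 49 [171.8 239.3] [0.4245 0.2019 0.0655] (array([0.42850705, 0.20007518]), (34.85556411743164, 14.431971549987793), 4.088695049285889)
red 150 [249.5 228.9] [ 0.4626 -0.0215  0.051 ] (array([ 0.46384735, -0.02301955]), (14.7346830368042, 88.24040222167969), 1.651492953300476)
297.3186396354542 253.35441186302666 189.93394123232116 [[0.0, -0.966, -0.259, 0.066], [1.0, 0.0, 0.0, -0.001], [-0.0, -0.259, 0.966, -0.146], [0.0, 0.0, 0.0, 1.0]]
```

Run:
```python
from h import *
ctrl.goto([0.53,0.02,0.27],down(0)); s=ctrl.read_state(); print(s["time_s"],s["tcp_pos"],s["q"].round(1))
d=wrist(); import pickle; pickle.dump(d,open("w1.pkl","wb"))
cv2.imwrite("pics/w1.png",d["frame"][:,:,::-1])
```

```text
2.7083 [0.53008249 0.02073351 0.26994866] [ -0.5  -1.7 107.3   0.   74.4  -0.5]
```

View pics/w1.png

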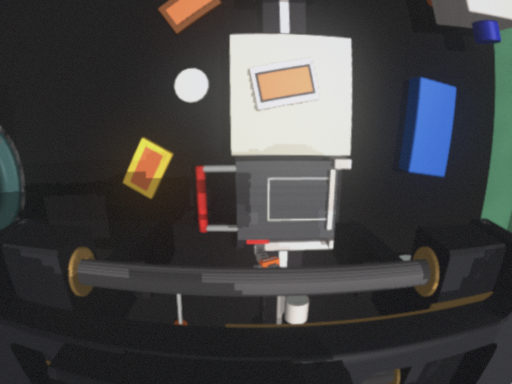

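The wrist view shows the shelf spanning about (230–352, 35–156) and the copper carrier at (285,84). The seat outline is at x 268–328, y 179–220, with the stop bar at x≈332. The red handle is at (202,199), and the pointer and clip are at (260,241) and (268,262).

Run:
```python
from h import *
import pickle
d=pickle.load(open("w1.pkl","rb")); h=hsv(d["frame"]); H,S,V=[h[...,i].astype(int) for i in range(3)]
def roi(x0,x1,y0,y1):
    r=np.zeros(H.shape,bool); r[y0:y1,x0:x1]=1; return r
def show(nm,m,z,amin=30):
    for b in blobs(m,amin):
        p=pts(b); w=cast(*ray_w(d,p),z); c,s,a=rect(w); print(nm,len(p),p.min(0),p.max(0),c.round(4),np.round(s,1),round(a,2))
show("shelf",(V>150)&(S<60)&roi(222,360,25,157)|((V>60)&roi(245,325,50,115)),.0555,2000)
cop=(H<20)&(S>100)&(V>120)
show("copper",cop&roi(240,325,55,115),.0655)
red=((H<6)|(H>174))&(S>150)
show("handle",red&roi(190,215,155,240),.053)
show("outline",(V>120)&(S<60)&roi(262,329,174,225),.055)
# lines: fit left outline & top/bottom
g=V
for nm,r in [("out_left",roi(264,272,186,215)),("out_top",roi(274,324,175,183)),("out_bot",roi(274,324,215,224))]:
    p=pts((V>100)&(S<70)&r); w=cast(*ray_w(d,p),.055); vx,vy,_,_=cv2.fitLine((w[:,:2]*1000).astype(np.float32),cv2.DIST_L2,0,.01,.01).ravel(); print(nm,len(p),w.mean(0).round(4),np.degrees(np.arctan2(vy,vx)).round(2))
# stop bar edge profile along row 200
for y in (190,200,210): print([int(v) for v in V[y,315:345]])
# stop bar top z=62
w=cast(*ray_w(d,[[329,200]]),.062); print(w)
# clip visible
show("clip",cop&roi(250,285,245,275),.1,10)
show("pointer",red&roi(240,275,235,247),.055,5)
```

```text
shelf 14675 [230  25] [351 155] [0.5768 0.1153] [150.1 161.7] 0.39
copper 1188 [258  68] [310  98] [0.5664 0.122 ] [58.5 29.4] 12.26
handle 604 [195 166] [207 232] [ 0.4633 -0.0247] [89.4 13.4] 89.99
outline 576 [267 176] [328 224] [ 0.5884 -0.0252] [81.8 65.6] 0.76
out_left 175 [ 0.5486 -0.0224  0.055 ] -88.59
out_top 400 [0.587  0.0044 0.055 ] 0.26
out_bot 262 [ 0.5915 -0.0502  0.055 ] 0.66
[103, 104, 101, 104, 103, 103, 104, 103, 102, 102, 102, 96, 87, 101, 157, 215, 228, 227, 218, 169, 114, 92, 75, 71, 71, 64, 56, 53, 55, 53]
[99, 98, 102, 100, 100, 99, 99, 99, 98, 98, 87, 79, 81, 132, 205, 224, 225, 219, 186, 126, 95, 79, 71, 67, 66, 56, 51, 49, 52, 48]
[96, 97, 99, 101, 106, 108, 107, 109, 109, 97, 88, 82, 117, 180, 217, 225, 224, 208, 151, 111, 96, 72, 70, 67, 58, 51, 47, 46, 44, 47]
[[ 0.62649883 -0.02180833  0.062     ]]
clip 123 [259 257] [278 267] [ 0.5492 -0.0885] [23.3 11.3] 14.5
pointer 82 [246 240] [267 243] [ 0.5345 -0.0817] [28.   4.5] 0.03
```

Run:
```python
from h import *
import pickle
R=down(0.7)
ctrl.goto([.566,.174,.13],R); ctrl.grip(.036)
print(ctrl.move_l([.566,.174,.0590],R,feed=.08,f_stop=15), ctrl.read_state()["tcp_pos"])
print(ctrl.move_l([.568,.0135,.0590],R,feed=.06,f_stop=20))
s=ctrl.read_state(); print(s["time_s"],s["tcp_pos"],s["contact_force"],s["gripper_width"])
ctrl.move_l([.568,.025,.0590],R,feed=.06)
ctrl.move_l([.53,.04,.25],R,feed=.2)
d=wrist(); pickle.dump(d,open("w2.pkl","wb"))
cv2.imwrite("pics/w2.png",cv2.resize(d["frame"][120:280,160:400,::-1],None,fx=3,fy=3)); print(ctrl.read_state()["time_s"])
h=hsv(d["frame"]); H,S,V=[h[...,i].astype(int) for i in range(3)]
for b in blobs((H<20)&(S>100)&(V>120),200):
    p=pts(b); w=cast(*ray_w(d,p),.065); print(p.mean(0),rect(w))
```

```text
False [0.5665946  0.17415063 0.0595857 ]
False
8.3583 [0.5680623  0.01360992 0.05904794] [ 0.38323002  0.48092458 -0.05780084] 0.035745038671001934
9.875
[185.92434211  15.35197368] (array([0.4523175 , 0.22429901]), (63.47297668457031, 42.64224624633789), 35.169883728027344)
[142.43259086 183.43376319] (array([0.39560074, 0.0227284 ]), (52.143455505371094, 27.01630973815918), 60.13466262817383)
[198.14347826 204.20869565] (array([ 0.46433777, -0.00156164]), (7.98884391784668, 44.707359313964844), 0.42776158452033997)
[278.74317492 221.7826087 ] (array([ 0.5645412 , -0.02375071]), (61.13507843017578, 30.867576599121094), 0.41831085085868835)
```

View pics/w2.png

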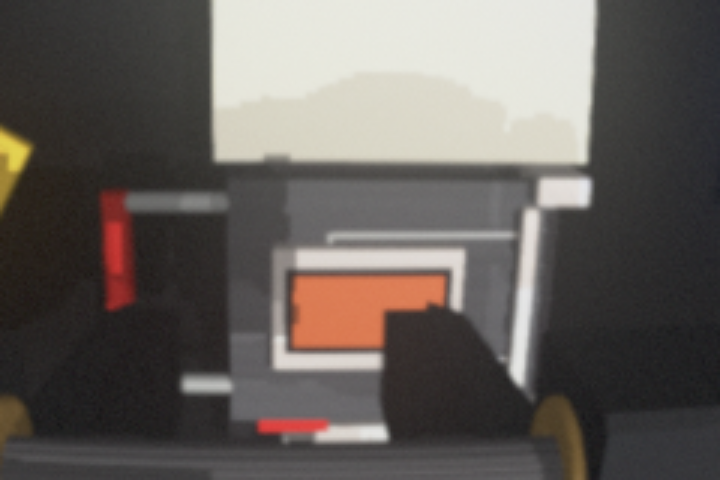

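The carrier is square on the plate. Its +y edge is at crop row 250 and the outline's +y line is at crop row 237. I'll compute that difference, then push it to the stop.

Run:
```python
from h import *
import pickle
d=pickle.load(open("w2.pkl","rb"))
f=lambda c,z: print(cast(*ray_w(d,np.array(c)/3.+[160,120]-0.33),z).round(4))
f([[275,250],[465,249],[273,260],[465,260],[274,370],[380,368]],.065)   # carrier top edge
f([[330,237],[515,236],[530,395]],.055); f([[521,235],[514,350],[521,260]],.062)
# bottom line in w1
d=pickle.load(open("w1.pkl","rb")); V=hsv(d["frame"])[...,2]
for x in (285,305): print(V[172:186,x],V[213:226,x])
```

```text
[[ 0.527   0.0011  0.065 ]
 [ 0.6017  0.0023  0.065 ]
 [ 0.5263 -0.003   0.065 ]
 [ 0.602  -0.0023  0.065 ]
 [ 0.5272 -0.0502  0.065 ]
 [ 0.5704 -0.049   0.065 ]]
[[ 0.5488  0.0037  0.055 ]
 [ 0.6246  0.0048  0.055 ]
 [ 0.6388 -0.0676  0.055 ]]
[[ 0.6251  0.0073  0.062 ]
 [ 0.627  -0.0427  0.062 ]
 [ 0.626  -0.0032  0.062 ]]
[111 110 110 109 119 148 176 159 124 107 105 105 104 103] [100  97  98  98  98 126 167 153 117 100  98  97  98]
[110 111 109 107 121 157 175 152 117 108 108 107 106 102] [ 97  98  97 100 101 142 197 156 108  97  97  97  97]
```

Run:
```python
from h import *
import pickle
R=down(0.9)
ctrl.grip(0.0)
ctrl.goto([.499,-.0237,.12],R)
print(ctrl.move_l([.499,-.0237,.0590],R,feed=.08,f_stop=12))
hit=ctrl.move_l([.541,-.0231,.0590],R,feed=.03,f_stop=8)
s=ctrl.read_state(); print(hit,s["time_s"],s["tcp_pos"],s["contact_force"])
ctrl.move_l([.505,-.0237,.0590],R,feed=.08)
ctrl.move_l([.48,.04,.25],R,feed=.2)
d=wrist(); pickle.dump(d,open("w3.pkl","wb"))
cv2.imwrite("pics/w3.png",cv2.resize(d["frame"][120:280,160:400,::-1],None,fx=3,fy=3)); print(ctrl.read_state()["time_s"])
h=hsv(d["frame"]); H,S,V=[h[...,i].astype(int) for i in range(3)]
for b in blobs((H<20)&(S>100)&(V>120),150):
    p=pts(b); w=cast(*ray_w(d,p),.065); print(p.mean(0),rect(w))
```

```text
False
True 13.2333 [ 0.5355717  -0.02300135  0.05826134] [ 0.55916475 -0.18969434  0.01933217]
14.975
[223.57654723  14.09120521] (array([0.44505872, 0.22432074]), (63.69760513305664, 43.054351806640625), 35.33942413330078)
[176.16827438 183.31404073] (array([0.38838852, 0.02285443]), (52.17251205444336, 26.88941764831543), 60.5596809387207)
[239.55555556 206.53535354] (array([ 0.46337781, -0.00085891]), (8.306466102600098, 44.158912658691406), 0.26935017108917236)
[341.52159468 220.4551495 ] (array([ 0.58817822, -0.02182877]), (28.08932876586914, 61.96650314331055), 89.9384994506836)
```

View pics/w3.png

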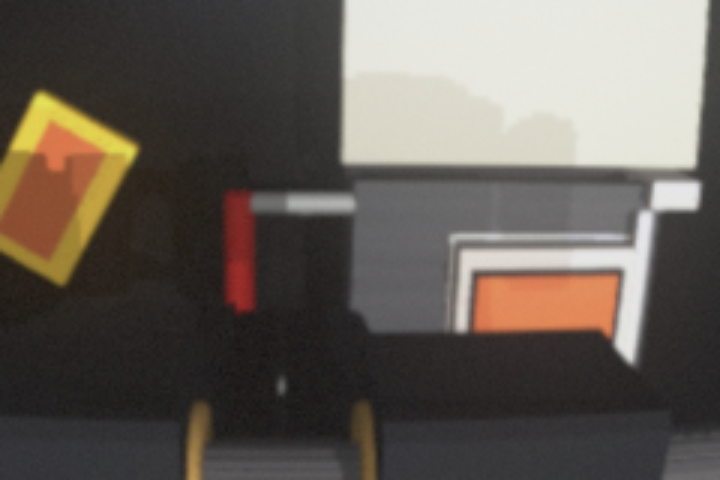

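The carrier sits flush against the stop bar (crop x≈636) and inside the outline, with the top line at row 237 just outside its edge. Next I need a closer look at the clip and pointer from the -y side.

```bash
cat > look.py <<'E'
from h import *
import pickle
eye=np.array([.46,-.29,.28]); tgt=np.array([.55,-.088,.09])
d=pickle.load(open("w3.pkl","rb")); T=np.array(d["tool_from_camera"]); u=T[:3,:3]; U,_,Vt=np.linalg.svd(u); u=U@Vt
z=(tgt-eye)/np.linalg.norm(tgt-eye); x0=np.cross(z,[0,0,1]); x0/=np.linalg.norm(x0); y0=np.cross(z,x0)
best=[]
for r in np.arange(0,360,10):
    a=np.radians(r); x=np.cos(a)*x0+np.sin(a)*y0; C=np.c_[x,np.cross(z,x),z]; Rt=C@u.T; p=eye-Rt@T[:3,3]
    try: q=ctrl.solve_ik(p,Rt)
    except Exception as e: q=None
    if q is not None: best.append((r,p,Rt,q)); print(r,p.round(3),(-Rt[:,2]).round(2),np.round(q))
pickle.dump(best,open("best.pkl","wb"))
E
python3 look.py
```

```text
0 [ 0.502 -0.195  0.158] [-0.37 -0.82  0.43] [-54.  25. 111.  51.  90. -53.]
10 [ 0.498 -0.193  0.158] [-0.41 -0.8   0.44] [-55.  23. 114.  53.  88. -44.]
20 [ 0.495 -0.191  0.159] [-0.44 -0.78  0.45] [-55.  22. 116.  54.  86. -36.]
30 [ 0.492 -0.188  0.16 ] [-0.48 -0.75  0.46] [-56.  19. 118.  55.  84. -26.]
40 [ 0.489 -0.185  0.162] [-0.5  -0.72  0.48] [-56.  17. 120.  56.  82. -16.]
50 [ 0.487 -0.182  0.164] [-0.52 -0.69  0.5 ] [-56.  15. 122.  56.  80.  -6.]
60 [ 0.485 -0.179  0.167] [-0.54 -0.66  0.53] [-56.  12. 123.  56.  78.   4.]
70 [ 0.485 -0.176  0.17 ] [-0.54 -0.62  0.56] [-55.   9. 125.  56.  76.  15.]
80 [ 0.485 -0.173  0.173] [-0.54 -0.59  0.6 ] [-54.   7. 125.  55.  74.  27.]
90 [ 0.486 -0.17   0.177] [-0.53 -0.56  0.63] [-53.   5. 126.  54.  72.  39.]
100 [ 0.487 -0.168  0.18 ] [-0.52 -0.54  0.66] [-52.   3. 126.  52.  70.  52.]
110 [ 0.489 -0.166  0.183] [-0.5  -0.52  0.7 ] [-50.   2. 125.  50.  69.  65.]
120 [ 0.492 -0.164  0.186] [-0.47 -0.5   0.73] [-48.   1. 124.  47.  68.  78.]
130 [ 0.495 -0.163  0.189] [-0.44 -0.49  0.76] [-46.   1. 123.  45.  68.  91.]
140 [
[... 515 characters left out ...]
-0.77  0.63] [ -44.   25.   99.   37.   93. -128.]
280 [ 0.531 -0.193  0.174] [-0.08 -0.8   0.6 ] [ -45.   26.  100.   39.   94. -119.]
290 [ 0.528 -0.195  0.17 ] [-0.1  -0.82  0.56] [ -46.   27.  100.   40.   94. -111.]
300 [ 0.526 -0.197  0.167] [-0.13 -0.84  0.53] [ -47.   28.  101.   42.   94. -103.]
310 [ 0.522 -0.198  0.165] [-0.16 -0.85  0.5 ] [-48.  28. 102.  43.  94. -95.]
320 [ 0.519 -0.199  0.162] [-0.2  -0.85  0.48] [-49.  28. 103.  45.  94. -87.]
330 [ 0.515 -0.199  0.16 ] [-0.24 -0.86  0.46] [-51.  28. 105.  47.  93. -78.]
340 [ 0.511 -0.198  0.159] [-0.28 -0.85  0.45] [-52.  27. 107.  48.  92. -70.]
350 [ 0.506 -0.197  0.158] [-0.32 -0.84  0.44] [-53.  26. 109.  50.  91. -62.]
```

Run:
```python
from h import *
import pickle
b=[t for t in pickle.load(open("best.pkl","rb")) if t[0]==110][0]
ctrl.goto(b[1],b[2]); print(ctrl.read_state()["time_s"])
d=wrist(); pickle.dump(d,open("w4.pkl","wb")); cv2.imwrite("pics/w4.png",cv2.resize(d["frame"][90:290,130:380,::-1],None,fx=3,fy=3))
```

```text
16.0083
```

View pics/w4.png

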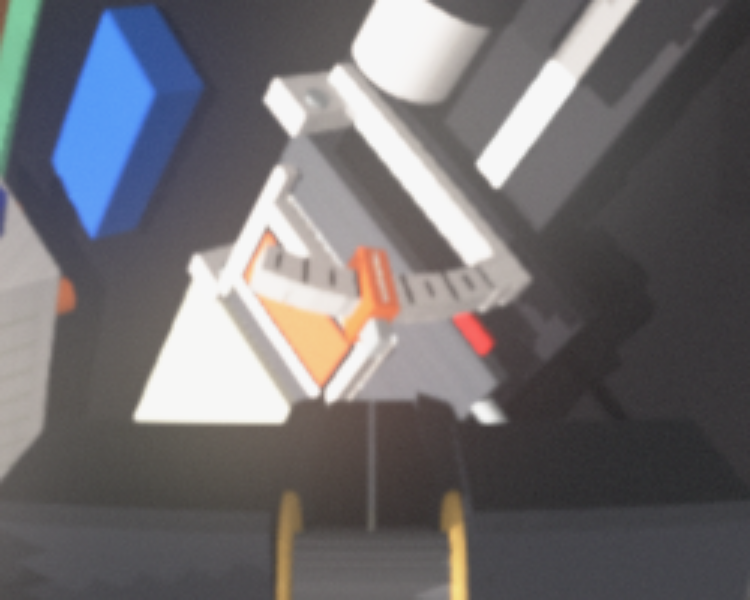

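The quadrant scale, with its 5° marks, runs from crop (260,262) to (510,290). The clip's white line is at about (378,272) and the pointer at (473,333). I'll zoom in for the mark positions.

Run:
```python
from h import *
import pickle
d=pickle.load(open("w4.pkl","rb")); cv2.imwrite("pics/w5.png",cv2.resize(d["frame"][165:213,210:310,::-1],None,fx=8,fy=8,interpolation=cv2.INTER_CUBIC))
```

```text
(no output)
```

View pics/w5.png

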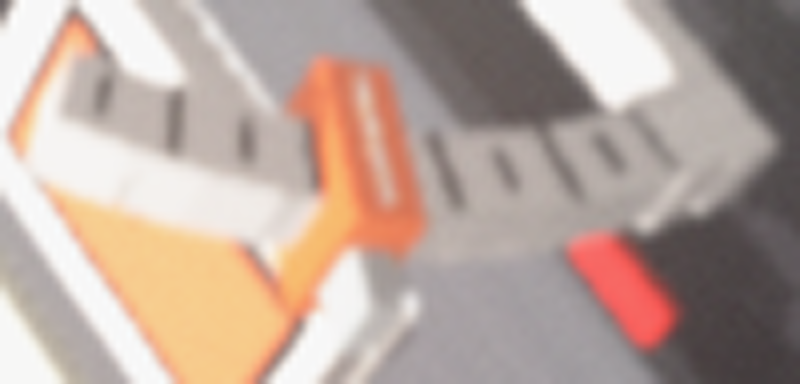

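Run:
```python
from h import *
import pickle
from scipy.optimize import least_squares
d=pickle.load(open("w4.pkl","rb"))
f=lambda c: np.array(c,float)/8-.44+[210,165]
M=f([(658,138),(610,152),(563,165),(508,170),(447,170),(248,138),(176,120),(104,95)]); A=np.radians([0,5,10,15,20,35,40,45])
L=f([(362,82),(375,138),(388,198)])
psi=np.radians(.8); ex=np.array([np.cos(psi),np.sin(psi)]); ey=np.array([-np.sin(psi),np.cos(psi)])
def toplane(px,yr): # rig-aligned coords origin seat (.588,-.0228)
    o,r=ray_w(d,px); o2=o[:2]-[.588,-.0228]; t=(yr-o2@ey)/(r[:,:2]@ey); P=o+r*t[:,None]
    return np.c_[(P[:,:2]-[.588,-.0228])@ex,P[:,2]]
def res(p,full=False):
    xh,zh,ys,rr=p; Q=toplane(M,ys); 
    m=np.c_[xh-rr*np.cos(A),zh+rr*np.sin(A)]
    return np.r_[((Q-m)/.0007).ravel(),(xh-.05)/.002,(zh-.051)/.002]
s=least_squares(res,[.05,.051,-.07,.1]); print(s.x.round(4),s.cost, s.fun.round(1))
xh,zh,ys,rr=s.x
Q=toplane(M,ys); print("marks",np.degrees(np.arctan2(Q[:,1]-zh,xh-Q[:,0])).round(1))
for dl in (0,.003,.005,.007,.009,.012):
    Q=toplane(L,ys-dl); print(dl,np.degrees(np.arctan2(Q[:,1]-zh,xh-Q[:,0])).round(2),np.hypot(Q[:,1]-zh,xh-Q[:,0]).round(4))
```

```text
[ 0.0498  0.0509 -0.0777  0.1005] 0.49744138563954404 [ 0.1 -0.3  0.3  0.3 -0.4  0.1 -0.3 -0.  -0.1  0.1  0.4 -0.5  0.   0.
 -0.1  0.1 -0.1 -0.1]
marks [-0.1  5.1 10.  15.  20.  34.9 40.  45. ]
0 [24.86 25.09 25.36] [0.0877 0.0964 0.1054]
0.003 [26.18 26.29 26.45] [0.0905 0.099  0.1079]
0.005 [27.02 27.06 27.15] [0.0923 0.1008 0.1096]
0.007 [27.83 27.79 27.83] [0.0942 0.1026 0.1113]
0.009 [28.6  28.51 28.48] [0.0961 0.1044 0.113 ]
0.012 [29.7  29.53 29.43] [0.099  0.1072 0.1156]
```

The mark fit is consistent: residuals under 0.5 mm, and the hinge comes out where expected. With parallax corrected, the clip's white line reads about 27.1°. Next I grip the handle and raise the plate.

```bash
cat > arc.py <<'E'
from h import *
import pickle
from scipy.spatial.transform import Rotation as Ro
psi=.8; HG=np.array([.6378,-.0221,.051]); ax=np.array([-np.sin(np.radians(psi)),np.cos(np.radians(psi)),0])
R0=down(psi); P0=np.array([.463,-.0245,.034])
def pose(th): Q=Ro.from_rotvec(ax*np.radians(th)).as_matrix(); return HG+Q@(P0-HG),Q@R0
def angle():
    s=ctrl.read_state(); b=s["tcp_pos"]-s["orientation"][:,2]*.017-HG
    tilt=Ro.from_matrix(s["orientation"]@R0.T).as_rotvec()@ax
    return np.degrees([np.arctan2(b[2],-(b[0]*np.cos(np.radians(psi))+b[1]*np.sin(np.radians(psi)))),tilt]).round(2)
E
python3 - <<'E'
from arc import *
print([ctrl.solve_ik(*pose(t)) is not None for t in (0,15,27,32)])
ctrl.goto([.463,-.0245,.15],R0); ctrl.grip(.04)
print(ctrl.move_l(P0,R0,feed=.1,f_stop=12),ctrl.read_state()["tcp_pos"])
ctrl.grip(0); s=ctrl.read_state(); print(s["gripper_width"],s["contact_force"].round(1),s["time_s"])
for t in (5,10,15,20,24,27.1):
    p,R=pose(t); print(t,ctrl.move_l(p,R,feed=.05,f_stop=35),angle(),ctrl.read_state()["contact_force"].round(1))
ctrl.dwell(.4)
print(angle(),ctrl.read_state()["time_s"],ctrl.read_state()["gripper_width"])
a=ctrl.get_image("scene"); b=ctrl.get_image("top"); c=wrist(); pickle.dump((a,b,c),open("s6.pkl","wb"))
cv2.imwrite("pics/s6.png",np.hstack([cv2.resize(i["frame"][y:y+60,x:x+80,::-1],(400,300),interpolation=cv2.INTER_CUBIC) for i,x,y in ((a,205,155),(b,225,155))]))
cv2.imwrite("pics/w6.png",c["frame"][:,:,::-1])
E
```

```text
[True, True, True, True]
False [ 0.46370493 -0.02457764  0.03463719]
0.010533121826710908 [-0.2 -1.2  2.5] 19.7917
5 False [4.81 4.98] [ 1.5 -0.1  0.1]
10 False [9.8  9.95] [ 0.2 -0.4 -2.3]
15 False [14.8  14.95] [-0.4 -0.8 -0.7]
20 False [19.79 19.96] [-0.4 -0.7 -0.5]
24 False [23.81 23.96] [-0.7 -1.7 -1.2]
27.1 False [26.93 27.07] [-1.5 -0.8 -1.4]
[27.08 27.08] 22.7583 0.010669520764147886
```

View pics/s6.png

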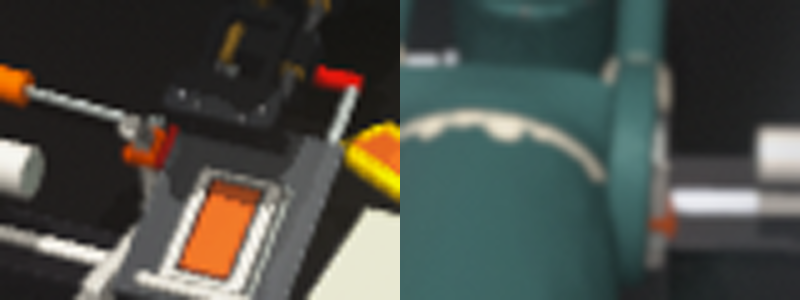

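The scene view shows the carrier still square in the outline against the stop. The red pointer at (168,145) is right beside the orange clip at (143,152). I'll check it numerically.

Run:
```python
from arc import *
a,b,c=pickle.load(open("s6.pkl","rb"))
ex=np.array([ax[1],-ax[0]]); ey=ax[:2]; S0=np.array([.588,-.0228])
def proj(xr,yr,z):
    w=np.r_[S0+xr*ex+yr*ey,z]; v=np.array(a["attitude"]).T@(w-a["eye"]); return np.array([a["fx"]*v[0]/v[2]+a["cx"],a["fy"]*v[1]/v[2]+a["cy"]])
def ang(t,r,y,n=0): t=np.radians(t); return proj(.0498-r*np.cos(t)+n*np.sin(t),y,.051+r*np.sin(t)+n*np.cos(t))
for t in (22,27,32): print(t,"pointer r88,r118",ang(t,.088,-.065).round(1),ang(t,.118,-.065).round(1),"clip c",ang(t,.1,-.073).round(1),"handle",ang(t,.175,0).round(1))
h=hsv(a["frame"]); H,S,V=[h[...,i].astype(int) for i in range(3)]
r=np.zeros(H.shape,bool); r[165:205,222:285]=1
red=((H<=3)|(H>=175))&(S>150)&(V>90)&r; org=(H>3)&(H<16)&(S>150)&(V>110)&r
for nm,m in (("red",red),("org",org)):
    for q in blobs(m,4): p=pts(q); print(nm,len(p),p.mean(0).round(1),p.min(0),p.max(0))
for y in range(177,192): print(y,[tuple(int(k) for k in h[y,x]) for x in range(228,243)])
```

```text
22 pointer r88,r118 [234.7 189.2] [238.3 181.7] clip c [233.8 185.7] handle [263.8 171.9]
27 pointer r88,r118 [234.2 187.9] [237.7 179.9] clip c [233.2 184.1] handle [263.1 169. ]
32 pointer r88,r118 [233.6 186.7] [236.9 178.2] clip c [232.6 182.8] handle [262.3 166.5]
red 34 [272.1 170.2] [268 168] [277 172]
red 15 [237.6 184.2] [236 180] [239 188]
org 27 [233.7 184.7] [230 181] [237 187]
org 37 [281.2 184.6] [276 182] [284 189]
org 133 [249.2 198.2] [242 191] [256 204]
177 [(66, 7, 187), (45, 8, 121), (12, 27, 47), (12, 28, 45), (15, 34, 30), (8, 33, 31), (15, 33, 31), (8, 33, 31), (10, 24, 32), (10, 26, 30), (0, 26, 29), (0, 16, 32), (165, 15, 34), (150, 7, 36), (0, 0, 38)]
178 [(60, 7, 154), (39, 12, 154), (18, 20, 125), (20, 24, 126), (22, 25, 113), (15, 21, 49), (30, 18, 58), (45, 14, 111), (45, 13, 78), (45, 13, 77), (15, 18, 29), (10, 27, 28), (10, 27, 28), (0, 18, 28), (0, 26, 29)]
179 [(18, 17, 77), (24, 18, 141), (21, 23, 147), (23, 21, 144), (22, 22, 128), (20, 22, 69), (30, 13, 80), (48, 11, 121), (45, 10, 107), (50, 8, 91), (13, 47, 38), (3, 107, 43), (10, 26, 29), (10,
[... 1912 characters left out ...]
(1, 135, 83), (120, 4, 63), (0, 5, 55), (150, 5, 53), (0, 5, 53), (0, 5, 54)]
189 [(15, 32, 32), (12, 38, 34), (8, 31, 33), (15, 32, 32), (18, 30, 43), (16, 34, 83), (15, 45, 113), (13, 51, 104), (8, 49, 83), (175, 16, 93), (0, 4, 57), (30, 5, 53), (0, 5, 53), (30, 5, 53), (0, 5, 55)]
190 [(8, 31, 33), (15, 32, 32), (15, 31, 33), (15, 31, 33), (10, 19, 41), (17, 23, 78), (19, 24, 115), (19, 25, 113), (20, 16, 98), (90, 3, 99), (60, 3, 76), (150, 5, 52), (150, 5, 53), (0, 0, 53), (0, 5, 55)]
191 [(8, 31, 33), (8, 31, 33), (15, 31, 33), (8, 31, 33), (12, 34, 37), (17, 26, 68), (18, 22, 115), (21, 22, 114), (15, 5, 101), (90, 5, 93), (90, 3, 84), (0, 5, 53), (0, 5, 54), (30, 5, 55), (0, 5, 55)]
```

Run:
```python
import pickle,cv2
a,b,c=pickle.load(open("s6.pkl","rb"))
cv2.imwrite("pics/z6.png",cv2.resize(a["frame"][170:200,222:262,::-1],None,fx=18,fy=18,interpolation=cv2.INTER_CUBIC))
```

```text
(no output)
```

View pics/z6.png

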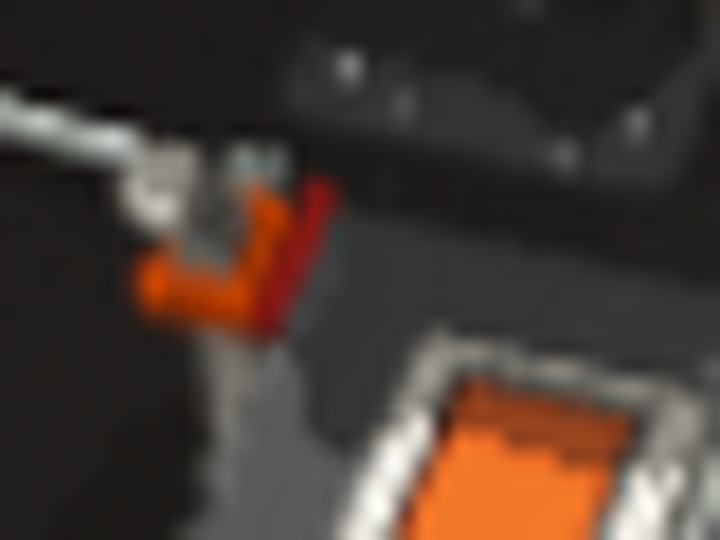

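Run:
```python
from arc import *
print(angle(),ctrl.read_state()["gripper_width"],ctrl.read_state()["contact_force"].round(1),ctrl.read_state()["time_s"]); ctrl.close_job()
```

```text
[27.09 27.1 ] 0.010865031040043962 [-0.8 -1.3 -1.2] 22.9083
the job is handed in; nothing more can be done
```

I slid the carrier flat off the shelf onto the tilt plate and pushed it up against the stop bar. I then raised the plate by its handle to 27.1° and handed the job in at 22.9 s, with the handle still gripped.

- **Carrier:** The pictures show it square in the white outline and against the stop bar, both before and after raising the plate. Its sideways position in the outline is within about 1 mm.
- **Plate angle:** The handle position gives 27.09° and the tool tilt gives 27.10°.
- **Index clip:** A close view fitted to the 5° marks put its white line at 26.7–27.2°, depending on how thick the clip is. The scene camera shows the red pointer lying along the clip's edge, but that view is only good to about 1.5°. The gripper blocked a closer final look at pointer against clip.
- **Rest of the bench:** I did not touch the clip or anything else on purpose. The largest wrist-force reading I printed was under 3 N; the push on the carrier was set to stop at an 8 N change. I did not run a separate before-and-after check of the other objects.

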